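# Start a microcentrifuge run: power on, lid latched, start key

### The job

The loaded microcentrifuge on the worktop stands switched off with its lid up. With the closed fingers, and without gripping or lifting anything, press the raised end of the power rocker down so that it tips over and stays on, then push the lid down until it clicks home and stays shut by itself, and then press the large round start key right in and let it come up again. Press no other key, do not push the lid farther open, and leave everything round the centrifuge where it is.

Things in the scene. Friction and masses are not known exactly. Their poses are not given: they have to be found in the camera images.
- centrifuge: bench microcentrifuge, white, 285 mm deep (x), 240 mm wide (y), fixed to the worktop. Origin: on the worktop under its middle; x points to its back (away from the robot at yaw 0), y to its left, z up. The front 100 mm (x -150 to -50) is the panel, sloping down to the front at 15 degrees (70 mm high in front, 97 mm at the back); behind it a level deck, 105 mm high, with rotor bowl and hinged lid
- rocker (a joint): angle of the power rocker, rad: 0 = off (its far end, nearer the lid, stands up), 0.34 = on (far end pressed down). Over-centre: from about the middle (0.17) it snaps to the nearer end and stays there. Needs 3 to 6 N at its far end
- rocker_raised_end (a point): middle of the rocker's raised far end, on its upper face, 17 mm behind its pivot. The rocker is 42 mm long (front to back), 18 mm wide, grey in a black frame, at the right end of the panel, 94 mm right of the centrifuge's middle line. This end stands about 5 mm above the frame and goes down about 6 mm: press it straight down, or square to the panel
- lid (a joint): opening angle of the lid, rad: 0 = shut and latched, positive = up; starts between 0.68 and 0.95 and stays there until touched. Let go before it has latched, it springs up to about 0.7. Just before shut, a striker bar under its front edge pushes the sprung latch bolt aside, then the bolt snaps over the bar and holds the lid within 0.01 of 0 (it can be pushed to -0.02)
- lid_hinge (a point): middle of the lid's hinge axis, which runs along the centrifuge's y; 122 mm behind the centrifuge's origin, 107 mm above the worktop. The lid swings about it, so its front edge comes forward (to the robot) as it goes down
- lid_push_point (a point): point on the lid's upper face, on its middle line, 150 mm in front of the hinge axis and, when shut, 19 mm above it; moves with the lid. Pushing here takes about 4 N at first, 6 to 10 N for the click. The lid is a grey plate 157 mm deep, 186 mm wide, 19 mm thick; its front edge is 17 mm in front of this point, with a 64 mm wide thumb lip that stands out 14 mm more
- start_key (a joint): travel of the round start key, m: 0 = up, 0.004 = fully pressed; spring return, about 2 N to begin with and 4 N fully pressed
- start_key_top (a point): middle of the top of the round start key, 26 mm wide, grey, 8 mm above the panel, in the middle of the panel; it goes in square to the panel (a straight push down works too). When shut, the lid's thumb lip ends about 40 mm behind this point and the lid's top is 127 mm above the worktop
- stop_key (a joint): travel of the square stop key, m: 0 = up, 0.004 = pressed; not to be pressed
- stop_key_top (a point): middle of the top of the square stop key, 23 mm wide, grey, 47 mm to the right of the start key, between it and the rocker; not to be pressed
- up_key (a joint): travel of the small triangular key at the left end of the panel, in front of the display, m: 0 = up, 0.004 = pressed; not to be pressed
- down_key (a joint): travel of the other small triangular key, 40 mm right of the first and 42 mm left of the start key, m: 0 = up, 0.004 = pressed; not to be pressed
- micro_rack: small blue rack full of capped microtubes, 77 x 118 x 32 mm, origin at the centre of its underside; stands on the worktop to the left of the centrifuge; not to be moved
- beaker_250: glass beaker, 73 mm wide, 92 mm high, origin at the centre of its underside; stands on the worktop left of the centrifuge's front; not to be moved
- reagent_white: white bottle with a screw cap, 52 mm wide, 105 mm high, origin at the centre of its underside; stands on the worktop to the right of the centrifuge; not to be moved
- forceps: steel forceps lying flat on the worktop in front of the centrifuge, 65 x 116 x 9 mm; not to be moved
- petri_1: petri dish, 63 mm wide, 15 mm high, lying in front of the centrifuge's left half; not to be moved

How it is judged:
By the outcome, as a careful person would: the job done as asked, in the order asked, and still so for the second after the job is handed in, with the robot touching nothing.
It also fails if it takes over 54 s, if anything falls off the work surface, if the arm or the gripper's body presses on something with over 40 N, if the wrist force passes 120 N, or if a joint passes its speed limit or range.

### The arm

A 6-joint arm with a two-finger parallel gripper is mounted at the origin on a cart in front of the work surface, level with it; the furniture and walls round the work are solid. World frame = base frame: x ahead of the robot, y to its left, z up, the work surface at z = 0. Lengths are in m, angles in degrees, forces in N, time in s.
With the tool pointing down it reaches from about 0.4 to 0.825 m from the base axis. Payload 7 kg.
Tool frame: the origin (TCP) lies midway between the tips of the shut fingers; the grasp point (between the pads) lies r.grip_depth behind it (r.grip_depth is the distance from the TCP to the grasp point, in m); z points along the fingers, y is the line along which they close (so a half turn about z gives the same grasp; the last joint's range is limited). The gripper opens to 88 mm and grips with 3 to 60 N. Pads are 19 mm wide; open, the fingers measure 130 mm over their backs; the gripper's body (78 mm by 193 mm) begins 47 mm behind the grasp point.
Start: joints at [92.653, 20.546, 0.682, 0, -70.136, -16.507], TCP at [0.162, 0.655, 0.227] pointing down, gripper open.
Joint ranges: [-176.03, 176.03], [-82.01, 121.73], [-58.28, 71.71], [-173.87, 95.51], [-174.79, -0.11], [-173.66, 173.66]. Speed limits (degrees/s): [136.94, 136.94, 172.46, 180, 180, 180].

### API

Orientations are given as [roll, pitch, yaw] about the fixed x, y, z axes, in that order (R = Rz(yaw) Ry(pitch) Rx(roll)).
In Python, from plant import r, capture gives the robot as it stands (r), with the cameras as plain functions.
- The arm moves only by the tool drive_effector, called after "Request:" in YAML: its name, and indented under it one key for each argument. Schema: {"type":"object","properties":{"rows":{"type":"array","items":{"type":"array","items":{"type":"array","items":{"type":"number"},"minItems":6,"maxItems":6},"minItems":1,"maxItems":12},"minItems":1,"maxItems":1},"aperture":{"type":"number"},"grip_force":{"type":"number"},"only":{"type":"string"},"quiet":{"type":"boolean"},"lines":{"type":"string"}},"required":["rows"],"additionalProperties":false}. rows is a list that holds a single list of rows (three levels of brackets), with 1 to 12 rows, each of 6 numbers: dx, dy, dz in a scale on which 1.0 is 750 mm, then a rotation vector rx, ry, rz in parts of the range, where 1.0 means 90 degrees; each row is the pose to reach, as a shift and turn from the pose commanded when the call began, along the tool's axes at that moment; what a row does not reach only later rows make up. A row lasts 1/12 s, in which the tool goes at most 0.0417 m and 7.16 degrees, less where a joint would pass 70% of its speed; a pose out of reach is approached as far as the arm can. aperture is the finger opening in m, set as the call begins (left out keeps the last). The fingers move at their own pace and stop on an object; grip_force is the grip in N (left out, the last holds). Time passes only in rows, so rows that do not move let the fingers close. The tool returns the time, the measured TCP pose, the force, the opening and the grip force at its end. only (a regular expression) keeps the lines of the reply that match it, lines (a string "A,B") keeps lines A to B, and quiet returns only ok. A shift or turn number past 1, either way, is cut back to 1. Input that does not fit is refused with a message, and nothing moves.
- r.get_state(): the state, without advancing time (a new reading comes with each control period).
- capture(name): name is "side" or "top" or "wrist"; returns a dict with "frame" (400x640x3 uint8, red, green, blue), "z_map" (400x640 float32, m along the optical axis (not along the pixel's ray), 0 where there is no reading), "fx", "fy", "cx", "cy" (pixels), "cam_to_world" (4x4, takes a point from camera to world coordinates). Camera axes: x right, y down, z forward; pixel columns grow to the right and rows downward; lengths in m; the calibration is good to about 2 mm. A picture is of the moment at which its call begins.
- r.close_job(): hands the job in; it is judged then, once.
The state is a dict: "time_s": time; "joints": joint angles; "qd": joint speeds; "joint_torque": joint torques, N m; "tcp_pos": TCP position; "eef_rot": TCP orientation; "contact_force": force on the tool from outside, world axes, zero at the start; "moment": the same for the moment, N m; "gripper_width": finger opening in m; "gripper_force": force on a finger pad.
Only numpy, scipy, OpenCV 4.12 (cv2) and the standard library are available. Lean on these libraries where they do the work, as an engineer would, in place of code of your own. Each camera call takes 0.05 s, during which the arm holds its last target. There are 200 camera calls.

## Working session

There is one attempt and no reset: what is moved stays moved. The work goes in short steps, Python scripts to look and compute and a tool call to move; the robot and the scene stay as the last step left them, time stands still between calls to the robot, and variables do not carry over. Pictures are saved under pics/ and viewed, at most 10 in all, crops included, and the job is handed in when it is done.

```bash
ls; mkdir -p pics; python3 - <<'E'
from plant import r, capture
import cv2,numpy as np
s=r.get_state();print(s['time_s'],s['tcp_pos'],s['eef_rot'],s['gripper_width'],r.grip_depth)
for n in("top","side"):
    c=capture(n);cv2.imwrite(f"pics/{n}0.png",c["frame"][:,:,::-1]);np.savez(f"pics/{n}0.npz",**c);print(n,c["fx"],np.round(c["cam_to_world"],3).tolist())
E
```

```text
pics
plant.py
0.0 [0.16150683 0.65488475 0.22562966] [ 1.79905397e+02 -7.47616636e-03 -1.38586266e+01] 0.08762187840579608 0.0188
top 513.7095592991196 [[0.013, -0.995, 0.098, 0.404], [-1.0, -0.011, 0.013, 0.054], [-0.012, -0.098, -0.995, 1.323], [0.0, 0.0, 0.0, 1.0]]
side 425.5507241175105 [[0.844, -0.34, 0.416, 0.185], [-0.537, -0.544, 0.645, -0.499], [0.007, -0.767, -0.641, 0.635], [0.0, 0.0, 0.0, 1.0]]
```

View pics/top0.png

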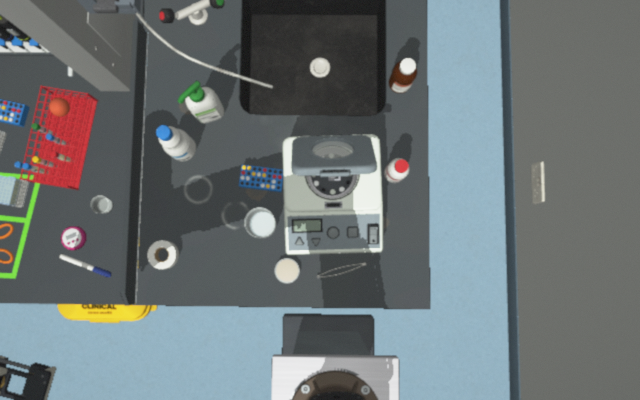

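View pics/side0.png

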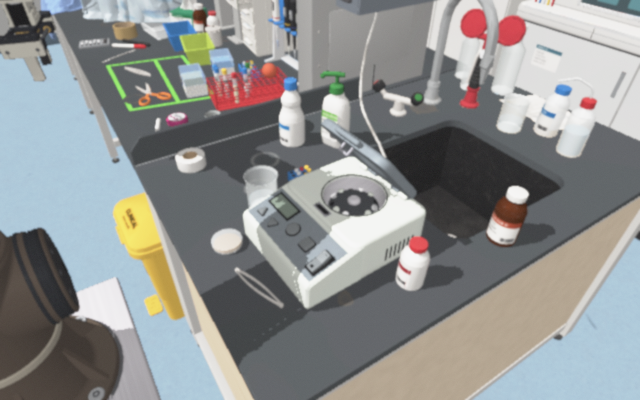

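The top view shows the centrifuge at columns 285–383, rows 135–252, with the start key near (333,232), stop near (352,232) and the rocker near (373,233). In the side view the start key is near (293,243) and the rocker near (320,262). I'll zoom in on both.

```bash
cat > h.py <<'E'
import numpy as np
def load(n): return np.load(f"pics/{n}.npz")
def pts(c):
    z=c["z_map"];v,u=np.indices(z.shape);
    P=np.stack([(u-c["cx"])/c["fx"]*z,(v-c["cy"])/c["fy"]*z,z,np.ones_like(z)],-1)@c["cam_to_world"].T
    P[z==0]=np.nan;return P[...,:3]
E
python3 - <<'E'
import cv2,numpy as np
from h import *
a=cv2.imread("pics/top0.png")[128:260,278:392];b=cv2.imread("pics/side0.png")[180:300,240:350]
a=cv2.resize(a[72:],None,fx=7,fy=7,interpolation=2)[:420,:798];cv2.imwrite("pics/ta.png",a)
b=cv2.resize(b,None,fx=5,fy=5,interpolation=2);cv2.imwrite("pics/sb.png",b)
P=pts(load("top0"))
for u,v in[(333,232),(352,232),(373,228),(373,240),(333,248),(333,215),(290,215),(380,215),(288,190),(378,190),(335,140),(335,170)]:print(u,v,P[v,u].round(4))
# deck
m=(abs(P[...,2]-.105)<.003)&(P[...,0]>.4)&(P[...,0]<.9)&(abs(P[...,1])<.25)
print(cv2.minAreaRect(P[m][:,:2].astype(np.float32)))
E
```

```text
333 232 [0.4583 0.0089 0.0904]
352 232 [ 0.459  -0.0368  0.0874]
373 228 [ 0.4686 -0.0857  0.0997]
373 240 [ 0.4405 -0.0874  0.0853]
333 248 [0.4203 0.0081 0.0751]
333 215 [0.4987 0.0094 0.096 ]
290 215 [0.4977 0.1125 0.0943]
380 215 [ 0.5008 -0.104   0.0871]
288 190 [0.5571 0.1179 0.1016]
378 190 [ 0.5596 -0.0975  0.1008]
335 140 [0.6708 0.0079 0.1429]
335 170 [0.5829 0.0113 0.2454]
((0.676204264163971, -0.021269649267196655), (0.3031232953071594, 0.4099486470222473), 86.1598129272461)
```

View pics/ta.png

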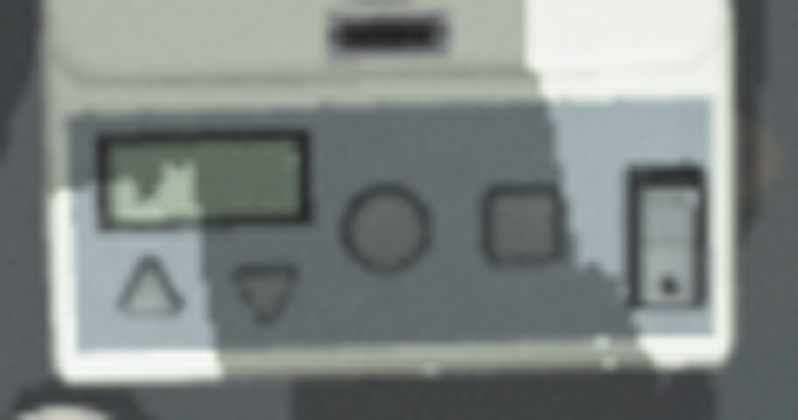

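View pics/sb.png

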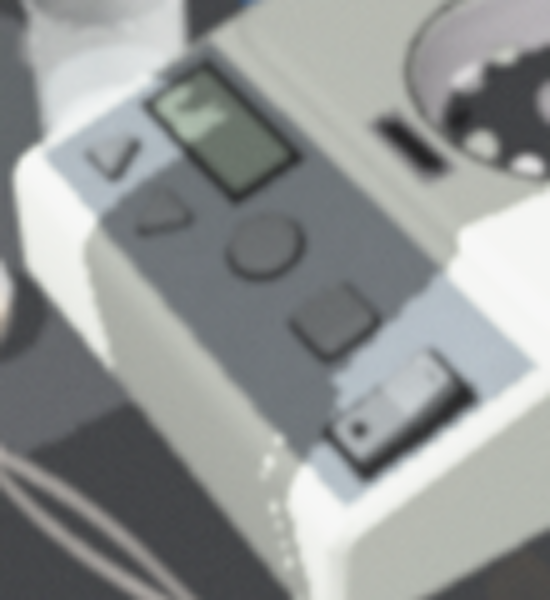

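The crops give the start key centre at top pixel (333.3,232.7), the stop key at (352.7,232.1) and the rocker's far end at (374,228). In the side image they are at (293,229.2), (307.4,244.4) and (326.4,252.4). I'll triangulate these.

```bash
python3 - <<'E'
import cv2,numpy as np
from h import *
T=load("top0");S=load("side0")
def ray(c,u,v):
    M=c["cam_to_world"];d=M[:3,:3]@np.array([(u-c["cx"])/c["fx"],(v-c["cy"])/c["fy"],1]);return M[:3,3],d
P=pts(T);Q=pts(S)
for n,a,b in[("start",(333.3,232.7),(293,229.2)),("stop",(352.7,232.1),(307.4,244.4)),("rock",(374,228),(326.4,252.4))]:
    o,d=ray(T,*a);p,e=ray(S,*b)
    t=np.linalg.lstsq(np.c_[d,-e],p-o,rcond=None)[0];x=o+t[0]*d;y=p+t[1]*e
    print(n,x.round(4),y.round(4),"depth",P[round(a[1]),round(a[0])].round(4),Q[round(b[1]),round(b[0])].round(4))
# side walls of the machine from top cloud: y extent per x, and lid plane
for lo in(.42,.46,.52,.55):
    m=(P[...,0]>lo)&(P[...,0]<lo+.02)&(P[...,2]>.055)&(P[...,2]<.125)&(abs(P[...,1]-.01)<.13)
    q=P[m];print(lo,q[:,1].min().round(4),q[:,1].max().round(4),np.median(q[:,2]).round(4))
m=(P[...,2]>.05)&(abs(P[...,1]-.01)<.06)&(P[...,0]>.35)&(P[...,0]<.75);print("x ext",P[m][:,0].min(),P[m][:,0].max())
for v in range(130,176,4):print(v,P[v,333].round(4))
for v in range(195,256,6):print(v,P[v,343].round(4))
E
```

```text
start [0.4568 0.0081 0.0869] [0.4567 0.0081 0.0869] depth [0.456  0.0088 0.0889] [0.4553 0.0055 0.0903]
stop [ 0.4589 -0.0386  0.0859] [ 0.4594 -0.0388  0.086 ] depth [ 0.459  -0.039   0.0894] [ 0.4569 -0.0415  0.0906]
rock [ 0.4684 -0.0876  0.1042] [ 0.4678 -0.0873  0.1041] depth [ 0.4686 -0.088   0.1005] [ 0.4681 -0.0857  0.1035]
0.42 -0.1115 0.1223 0.0774
0.46 -0.1098 0.1249 0.0896
0.52 -0.108 0.1274 0.1044
0.55 -0.108 0.1278 0.1027
x ext 0.40753543681560345 0.6964285401358523
130 [0.7294 0.0078 0.0015]
134 [ 7.192e-01  7.700e-03 -4.000e-04]
138 [0.6755 0.0126 0.1432]
142 [0.665  0.0126 0.1473]
146 [0.6524 0.0131 0.1621]
150 [0.6398 0.0136 0.1782]
154 [0.6273 0.0141 0.1948]
158 [0.6135 0.0149 0.2199]
162 [0.6026 0.0152 0.2316]
166 [0.5916 0.0156 0.2447]
170 [0.583  0.0155 0.2447]
174 [0.5733 0.0157 0.2517]
195 [ 0.5531 -0.017   0.0453]
201 [ 0.5316 -0.0137  0.1068]
207 [ 0.5178 -0.0141  0.101 ]
213 [ 0.5039 -0.0145  0.0956]
219 [ 0.4897 -0.0147  0.0923]
225 [ 0.4756 -0.0151  0.0871]
231 [ 0.4612 -0.0153  0.0854]
237 [ 0.447  -0.0156  0.0808]
243 [ 0.4326 -0.0159  0.078 ]
249 [ 0.4183 -0.0164  0.0704]
255 [ 0.4038 -0.0204 -0.0005]
```

Measured geometry:
- **Centrifuge:** yaw is about +2.5° and the origin is near (0.557, 0.012).
- **Start key:** top at (0.457, 0.008, 0.089).
- **Rocker:** raised end at (0.468, -0.087, ~0.102).
- **Lid:** hinge at about x 0.679, angle about 0.88 rad, push point near (0.598, 0.01, 0.235), which matches the depth data.

Next I'll close the fingers and come over high, in front of the lid.

Units first: shifts go in shares of 750 mm and turns go in shares of 90 degrees. So 0.34 m is 0.4533, 0.3 m is 0.4, -16.4 degrees is -0.1822.

Request:
drive_effector:
  rows:
    - [[0.4533,0.4,-0.02,0,0,-0.1822],[0.4533,0.4,-0.02,0,0,-0.1822],[0.4533,0.4,-0.02,0,0,-0.1822],[0.4533,0.4,-0.02,0,0,-0.1822],[0.4533,0.4,-0.02,0,0,-0.1822],[0.4533,0.4,-0.02,0,0,-0.1822],[0.4533,0.4,-0.02,0,0,-0.1822],[0.4533,0.4,-0.02,0,0,-0.1822],[0.4533,0.4,-0.02,0,0,-0.1822],[0.4533,0.4,-0.02,0,0,-0.1822],[0.4533,0.4,-0.02,0,0,-0.1822],[0.4533,0.4,-0.02,0,0,-0.1822]]
  aperture: 0
  grip_force: 10

```text
time_s: 1.1
tcp_pos: [0.4219, 0.2781, 0.2417]
eef_rot: [180.0, 0.0, 2.3]
contact_force: [0.2, 0.0, 0.1]
gripper_width: 0.0132
gripper_force: 0.0
```

Scaled: 0.366 m is 0.488, 0.08 m is 0.1067.

Request:
drive_effector:
  rows:
    - [[0.036,0.488,0.1067,0,0,0],[0.036,0.488,0.1067,0,0,0],[0.036,0.488,0.1067,0,0,0],[0.036,0.488,0.1067,0,0,0],[0.036,0.488,0.1067,0,0,0],[0.036,0.488,0.1067,0,0,0],[0.036,0.488,0.1067,0,0,0],[0.036,0.488,0.1067,0,0,0],[0.036,0.488,0.1067,0,0,0],[0.036,0.488,0.1067,0,0,0],[0.036,0.488,0.1067,0,0,0]]
  aperture: 0
  grip_force: 10

```text
time_s: 2.02
tcp_pos: [0.4623, -0.0841, 0.1606]
eef_rot: [180.0, 0.1, 2.3]
contact_force: [0.2, -0.0, 0.3]
gripper_width: 0.0004
gripper_force: 0.0
```

```bash
python3 - <<'E'
from plant import r, capture
import cv2,numpy as np
c=capture("side");np.savez("pics/side1.npz",**c)
print(r.get_state()['gripper_width'])
a=c["frame"][60:310,180:430,::-1];b=capture("wrist")["frame"][:,:,::-1]
a=cv2.resize(a,(400,400),interpolation=2);cv2.imwrite("pics/s1.png",np.hstack([a,cv2.resize(b,(400,250)).copy() if 0 else cv2.copyMakeBorder(cv2.resize(b,(400,250)),0,150,0,0,0)]))
E
```

```text
0.0003877653840571564
```

View pics/s1.png

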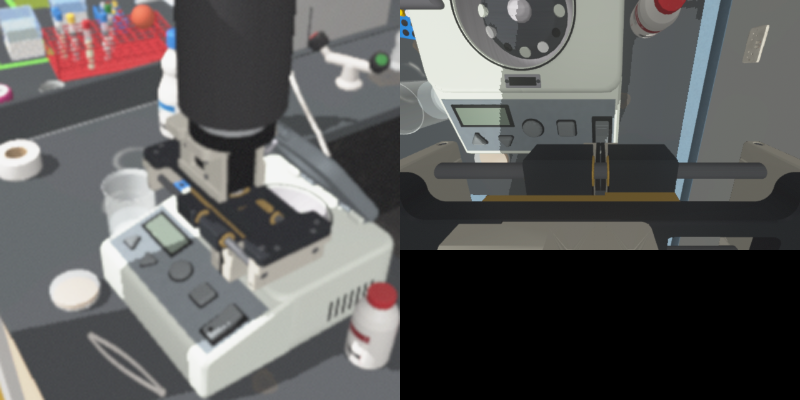

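The fingers are closed and the picture shows the narrow tips in line with the rocker (wrist tile, tips at column 600 and rocker at 602). I'll lower to just above it and then press in small steps.

Scaled: 0.059 m is 0.0787, 0.05 m is 0.0667.

Request:
drive_effector:
  rows:
    - [[0.0053,0.0027,0.0333,0,0,0],[0.0053,0.0027,0.06,0,0,0],[0.0053,0.0027,0.0667,0,0,0],[0.0053,0.0027,0.0707,0,0,0],[0.0053,0.0027,0.0733,0,0,0],[0.0053,0.0027,0.076,0,0,0],[0.0053,0.0027,0.0787,0,0,0],[0.0053,0.0027,0.0787,0,0,0]]

```text
time_s: 2.78
tcp_pos: [0.468, -0.0833, 0.1032]
eef_rot: [-180.0, -0.1, 2.6]
contact_force: [-0.0, 0.4, 0.5]
gripper_width: 0.0007
gripper_force: 0.4
```

Scaled: 0.004 m is 0.0053, 0.002 m is 0.0027.

Request:
drive_effector:
  rows:
    - [[0,0.0027,0.0013,0,0,0],[0,0.0027,0.0027,0,0,0],[0,0.0027,0.004,0,0,0],[0,0.0027,0.0053,0,0,0],[0,0.0027,0.0053,0,0,0]]

```text
time_s: 3.2
tcp_pos: [0.4663, -0.0859, 0.098]
eef_rot: [180.0, 0.1, 2.5]
contact_force: [0.0, 0.4, -0.2]
gripper_width: 0.0005
gripper_force: 0.0
```

Request:
drive_effector:
  rows:
    - [[0,0,0.0013,0,0,0],[0,0,0.0027,0,0,0],[0,0,0.0027,0,0,0]]

```text
time_s: 3.45
tcp_pos: [0.4665, -0.0859, 0.0968]
eef_rot: [180.0, 0.1, 2.6]
contact_force: [-4.4, 1.2, 9.8]
gripper_width: 0.0003
gripper_force: 5.3
```

Scaled: 0.001 m is 0.0013.

Request:
drive_effector:
  rows:
    - [[0,0,0.0013,0,0,0],[0,0,0.0013,0,0,0]]

```text
time_s: 3.62
tcp_pos: [0.4666, -0.086, 0.0965]
eef_rot: [180.0, 0.1, 2.6]
contact_force: [-6.5, 2.2, 17.8]
gripper_width: 0.0001
gripper_force: 9.0
```

Request:
drive_effector:
  rows:
    - [[0,0,0.0013,0,0,0],[0,0,0.0013,0,0,0]]

```text
time_s: 3.78
tcp_pos: [0.4667, -0.086, 0.0962]
eef_rot: [180.0, 0.0, 2.6]
contact_force: [-9.3, 2.0, 26.4]
gripper_width: 0.0002
gripper_force: 13.0
```

Request:
drive_effector:
  rows:
    - [[0,0,0.0013,0,0,0],[0,0,0.0013,0,0,0]]

```text
time_s: 3.95
tcp_pos: [0.4668, -0.086, 0.0959]
eef_rot: [179.9, 0.0, 2.6]
contact_force: [-12.9, 4.7, 34.7]
gripper_width: 0.0006
gripper_force: 17.2
```

This is a stiff contact, so either the rocker is already over or I'm on the frame. I'll back off and look.

Scaled: -0.1 m is -0.1333, -0.08 m is -0.1067.

Request:
drive_effector:
  rows:
    - [[0,0,-0.0133,0,0,0],[0,0,-0.0533,0,0,0],[0,0,-0.1067,0,0,0],[0,0,-0.1333,0,0,0],[0,0,-0.1333,0,0,0]]

```text
time_s: 4.37
tcp_pos: [0.4695, -0.0856, 0.1981]
eef_rot: [-180.0, -0.4, 2.6]
contact_force: [0.5, 0.6, -1.1]
gripper_width: 0.0009
gripper_force: 0.0
```

```bash
python3 - <<'E'
from plant import r, capture
import cv2,numpy as np
from h import *
c=capture("side");np.savez("pics/side2.npz",**c)
Q=pts(c);O=pts(load("side0"))
for u,v in[(326,251),(326,253),(324,254),(320,258),(316,262),(313,266)]:print(O[v,u].round(4),Q[v,u].round(4))
f=lambda i:cv2.resize(i[230:290,280:350,::-1],None,fx=5.7,fy=5.7,interpolation=2)
cv2.imwrite("pics/s2.png",np.hstack([f(load("side0")["frame"]),f(c["frame"])]))
E
```

```text
[ 0.4699 -0.0829  0.1024] [ 0.4731 -0.0783  0.0965]
[ 0.4682 -0.0856  0.1009] [ 0.4705 -0.0822  0.0965]
[ 0.4643 -0.0853  0.1003] [ 0.4665 -0.082   0.0961]
[ 0.4561 -0.0856  0.0954] [ 0.4572 -0.0838  0.093 ]
[ 0.4481 -0.0854  0.0898] [ 0.4469 -0.0873  0.0923]
[ 0.4399 -0.0889  0.0879] [ 0.4376 -0.0927  0.093 ]
```

View pics/s2.png

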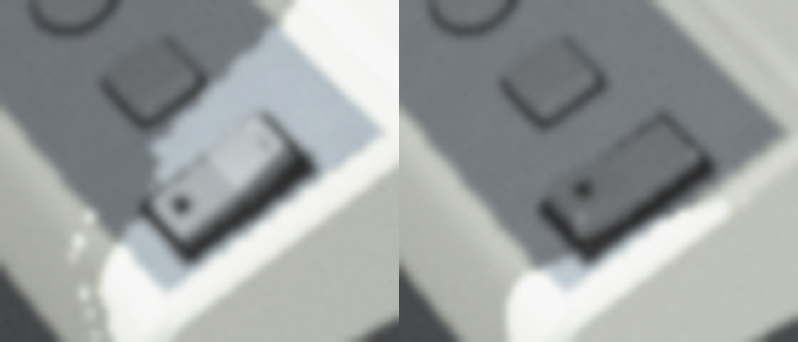

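The rocker's far end dropped from 0.102 to 0.0965 and its near end rose from 0.088 to 0.093, so it's on. Next I'll go up, over the lid, and above the push point.

Scaled: 0.146 m is 0.1947, -0.11 m is -0.1467.

Request:
drive_effector:
  rows:
    - [[0,-0.0267,-0.0533,0,0,0],[0,-0.0533,-0.1,0,0,0],[0,-0.08,-0.1467,0,0,0],[0.04,-0.1067,-0.1533,0,0,0],[0.0933,-0.124,-0.1533,0,0,0],[0.1467,-0.124,-0.1533,0,0,0],[0.1947,-0.124,-0.1533,0,0,0],[0.1947,-0.124,-0.1533,0,0,0],[0.1947,-0.124,-0.1533,0,0,0]]

```text
time_s: 5.17
tcp_pos: [0.6095, 0.0139, 0.3044]
eef_rot: [179.9, 0.4, 2.5]
contact_force: [0.2, -0.2, 0.1]
gripper_width: 0.0009
gripper_force: 0.0
```

```bash
python3 - <<'E'
from plant import r, capture
import cv2,numpy as np
from h import *
c=capture("side");Q=pts(c)
m=(Q[...,2]>.125)&(Q[...,2]<.29)&(Q[...,1]<-.02)&(Q[...,1]>-.09)&(Q[...,0]>.5)&(Q[...,0]<.72)
q=Q[m]
for a in np.arange(.55,.7,.015):
    k=q[abs(q[:,0]-a)<.007];print(a.round(3),len(k),np.round([k[:,2].min(),k[:,2].max()],3) if len(k) else"")
cv2.imwrite("pics/s3.png",cv2.resize(c["frame"][60:310,180:500,::-1],None,fx=2,fy=2))
E
```

```text
0.55 0 
0.565 0 
0.58 259 [0.221 0.244]
0.595 183 [0.205 0.245]
0.61 90 [0.186 0.228]
0.625 85 [0.169 0.213]
0.64 85 [0.149 0.191]
0.655 87 [0.13  0.173]
0.67 44 [0.126 0.154]
0.685 0
```

View pics/s3.png

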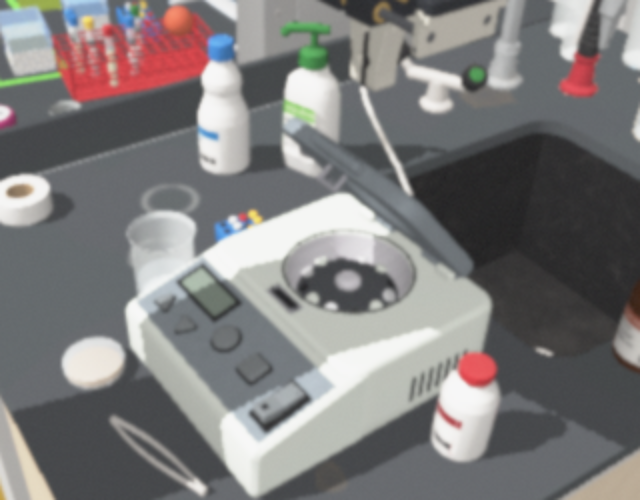

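The lid's upper face is at z 0.245 for x 0.595, with a slope of about 52°, and the fingers are above and behind its lip. The rocker still shows as tipped. Now I'll push the lid down along its arc.

Scaled: 0.121 m is 0.1613, 0.097 m is 0.1293.

Request:
drive_effector:
  rows:
    - [[0,0,0.04,0,0,0],[0,0,0.0693,0,0,0],[-0.0013,0,0.08,0,0,0],[-0.0053,0,0.088,0,0,0],[-0.0133,0,0.0973,0,0,0],[-0.024,0,0.108,0,0,0],[-0.036,0,0.1187,0,0,0],[-0.0467,0,0.1293,0,0,0],[-0.0547,0,0.14,0,0,0],[-0.0627,0,0.1507,0,0,0],[-0.0707,0,0.1613,0,0,0],[-0.0707,0,0.1613,0,0,0]]

```text
time_s: 6.22
tcp_pos: [0.5546, 0.0114, 0.1864]
eef_rot: [-180.0, 0.1, 2.5]
contact_force: [0.1, 0.9, 0.5]
gripper_width: 0.0003
gripper_force: 0.3
```

```bash
python3 - <<'E'
from plant import r, capture
import numpy as np
from h import *
c=capture("side");Q=pts(c)
m=(Q[...,2]>.115)&(Q[...,2]<.29)&(Q[...,1]<-.03)&(Q[...,1]>-.08)&(Q[...,0]>.5)&(Q[...,0]<.72)
q=Q[m]
for a in np.arange(.52,.7,.015):
    k=q[abs(q[:,0]-a)<.007];print(a.round(3),len(k),np.round([k[:,2].min(),k[:,2].max()],3) if len(k) else"")
E
```

```text
0.52 183 [0.253 0.29 ]
0.535 356 [0.17 0.29]
0.55 226 [0.164 0.27 ]
0.565 196 [0.156 0.271]
0.58 211 [0.15 0.29]
0.595 163 [0.146 0.281]
0.61 121 [0.138 0.163]
0.625 118 [0.129 0.156]
0.64 104 [0.126 0.149]
0.655 105 [0.12  0.142]
0.67 50 [0.125 0.136]
0.685 0
```

The lid is now at about 0.45 rad and following the fingers. I'll continue to shut.

Scaled: 0.057 m is 0.076, 0.054 m is 0.072.

Request:
drive_effector:
  rows:
    - [[-0.0053,0,0.0107,0,0,0],[-0.0107,0,0.0227,0,0,0],[-0.0173,0,0.036,0,0,0],[-0.0213,0,0.0467,0,0,0],[-0.024,0,0.056,0,0,0],[-0.0267,0,0.0627,0,0,0],[-0.028,0,0.068,0,0,0],[-0.0293,0,0.072,0,0,0],[-0.0293,0,0.076,0,0,0],[-0.0293,0,0.076,0,0,0]]

```text
time_s: 7.1
tcp_pos: [0.5341, 0.0105, 0.1303]
eef_rot: [180.0, 0.0, 2.5]
contact_force: [1.2, 1.0, 0.7]
gripper_width: 0.0008
gripper_force: 0.8
```

Request:
drive_effector:
  rows:
    - [[0,0,0.0013,0,0,0],[0,0,0.0027,0,0,0],[0,0,0.0027,0,0,0]]

```text
time_s: 7.35
tcp_pos: [0.5338, 0.0104, 0.1283]
eef_rot: [-180.0, 0.0, 2.5]
contact_force: [0.1, 1.1, 3.0]
gripper_width: 0.0002
gripper_force: 1.2
```

Scaled: 0.001 m is 0.0013.

Request:
drive_effector:
  rows:
    - [[0,0,0.0013,0,0,0],[0,0,0.0013,0,0,0]]

```text
time_s: 7.52
tcp_pos: [0.5337, 0.0104, 0.1272]
eef_rot: [-180.0, 0.0, 2.5]
contact_force: [-0.9, 0.7, 1.7]
gripper_width: 0.0003
gripper_force: 0.7
```

Request:
drive_effector:
  rows:
    - [[0,0,0.0013,0,0,0],[0,0,0.0013,0,0,0]]

```text
time_s: 7.68
tcp_pos: [0.5336, 0.0104, 0.1262]
eef_rot: [180.0, 0.1, 2.5]
contact_force: [-1.0, 0.3, 2.1]
gripper_width: 0.0005
gripper_force: 1.3
```

Request:
drive_effector:
  rows:
    - [[0,0,0.0013,0,0,0],[0,0,0.0013,0,0,0]]

```text
time_s: 7.85
tcp_pos: [0.5337, 0.0103, 0.1253]
eef_rot: [180.0, 0.1, 2.5]
contact_force: [-2.8, 1.6, 2.8]
gripper_width: 0.0005
gripper_force: 1.3
```

Request:
drive_effector:
  rows:
    - [[0,0,0.0013,0,0,0],[0,0,0.0013,0,0,0]]

```text
time_s: 8.02
tcp_pos: [0.5338, 0.0103, 0.1243]
eef_rot: [180.0, 0.0, 2.5]
contact_force: [-2.3, 0.6, 3.1]
gripper_width: 0.0002
gripper_force: 1.3
```

Scaled: 0.001 m is 0.0013.

Request:
drive_effector:
  rows:
    - [[0,0,0.0013,0,0,0],[0,0,0.0013,0,0,0]]

```text
time_s: 8.18
tcp_pos: [0.5339, 0.0103, 0.1234]
eef_rot: [180.0, 0.0, 2.5]
contact_force: [-3.8, 0.2, 4.2]
gripper_width: 0.0003
gripper_force: 1.9
```

Request:
drive_effector:
  rows:
    - [[0,0,0.0013,0,0,0],[0,0,0.0013,0,0,0]]

```text
time_s: 8.35
tcp_pos: [0.534, 0.0103, 0.1233]
eef_rot: [180.0, 0.0, 2.6]
contact_force: [-6.1, 0.5, 10.3]
gripper_width: 0.0003
gripper_force: 5.2
```

Request:
drive_effector:
  rows:
    - [[0,0,0.0013,0,0,0],[0,0,0.0013,0,0,0]]

```text
time_s: 8.52
tcp_pos: [0.534, 0.0102, 0.123]
eef_rot: [180.0, -0.0, 2.6]
contact_force: [-9.1, 0.2, 17.2]
gripper_width: 0.0003
gripper_force: 8.8
```

The hard stop is at 0.123, which is where -0.02 rad should put it. I'll lift straight up and check that the lid stays down.

Scaled: -0.12 m is -0.16, -0.1 m is -0.1333.

Request:
drive_effector:
  rows:
    - [[0,0,-0.0133,0,0,0],[0,0,-0.04,0,0,0],[0,0,-0.08,0,0,0],[0,0,-0.1333,0,0,0],[0,0,-0.16,0,0,0],[0,0,-0.16,0,0,0],[0,0,-0.16,0,0,0],[0,0,-0.16,0,0,0]]

```text
time_s: 9.18
tcp_pos: [0.5338, 0.0105, 0.2409]
eef_rot: [-180.0, 0.0, 2.5]
contact_force: [-0.7, -0.2, 0.0]
gripper_width: 0.0004
gripper_force: 0.0
```

```bash
python3 - <<'E'
from plant import r, capture
import cv2,numpy as np
from h import *
c=capture("side");Q=pts(c)
for y in(-.05,.06):
  for a in(.53,.56,.6,.65):
    k=Q[(abs(Q[...,0]-a)<.006)&(abs(Q[...,1]-y)<.01)&(Q[...,2]<.2)&(Q[...,2]>.08)];print(y,a,len(k),np.median(k[:,2]).round(4) if len(k) else"")
cv2.imwrite("pics/s4.png",cv2.resize(c["frame"][60:310,180:500,::-1],None,fx=2,fy=2))
E
```

```text
-0.05 0.53 48 0.1256
-0.05 0.56 50 0.1261
-0.05 0.6 46 0.1259
-0.05 0.65 41 0.1258
0.06 0.53 38 0.1261
0.06 0.56 38 0.1263
0.06 0.6 51 0.1216
0.06 0.65 32 0.1258
```

View pics/s4.png

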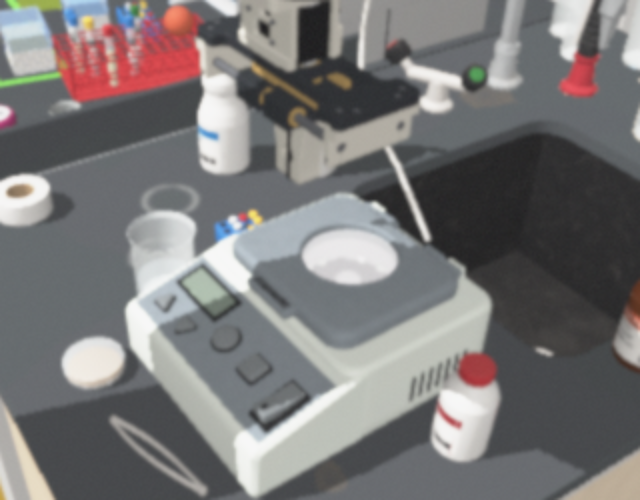

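The lid is shut and level, with its top at 0.126 everywhere. Next is the start key: forward first, then down.

Scaled: 0.143 m is 0.1907, 0.141 m is 0.188.

Request:
drive_effector:
  rows:
    - [[-0.0533,-0.0013,0,0,0,0],[-0.1067,-0.0013,0,0,0,0],[-0.1067,-0.0013,0.04,0,0,0],[-0.1067,-0.0013,0.0933,0,0,0],[-0.1067,-0.0013,0.1467,0,0,0],[-0.1067,-0.0013,0.1773,0,0,0],[-0.1067,-0.0013,0.1853,0,0,0],[-0.1067,-0.0013,0.188,0,0,0],[-0.1067,-0.0013,0.1907,0,0,0],[-0.1067,-0.0013,0.1907,0,0,0]]

```text
time_s: 10.07
tcp_pos: [0.4551, 0.0082, 0.0994]
eef_rot: [-180.0, -0.1, 2.6]
contact_force: [0.9, -0.5, -0.6]
gripper_width: 0.0006
gripper_force: 0.0
```

Request:
drive_effector:
  rows:
    - [[0,0,0.0013,0,0,0],[0,0,0.0027,0,0,0],[0,0,0.004,0,0,0],[0,0,0.0053,0,0,0],[0,0,0.0053,0,0,0]]

```text
time_s: 10.48
tcp_pos: [0.4542, 0.0079, 0.0947]
eef_rot: [-180.0, -0.0, 2.5]
contact_force: [-0.2, -0.4, -0.7]
gripper_width: 0.0007
gripper_force: 0.0
```

Request:
drive_effector:
  rows:
    - [[0,0,0.0013,0,0,0],[0,0,0.0027,0,0,0],[0,0,0.0027,0,0,0]]

```text
time_s: 10.73
tcp_pos: [0.4546, 0.008, 0.0927]
eef_rot: [-180.0, -0.0, 2.6]
contact_force: [-0.2, -0.2, 1.9]
gripper_width: 0.0004
gripper_force: 1.0
```

Contact at about 0.093. I'll press in 1 mm steps until it goes stiff.

Request:
drive_effector:
  rows:
    - [[0,0,0.0013,0,0,0],[0,0,0.0027,0,0,0],[0,0,0.0027,0,0,0]]

```text
time_s: 10.98
tcp_pos: [0.4547, 0.008, 0.0907]
eef_rot: [-180.0, -0.0, 2.6]
contact_force: [1.6, -0.1, 3.4]
gripper_width: 0.0007
gripper_force: 1.5
```

Request:
drive_effector:
  rows:
    - [[0,0,0.0013,0,0,0],[0,0,0.0027,0,0,0],[0,0,0.0027,0,0,0]]

```text
time_s: 11.23
tcp_pos: [0.4549, 0.0081, 0.0892]
eef_rot: [-180.0, -0.1, 2.6]
contact_force: [-0.7, 0.4, 9.1]
gripper_width: 0.0006
gripper_force: 4.8
```

Request:
drive_effector:
  rows:
    - [[0,0,0.0013,0,0,0],[0,0,0.0013,0,0,0]]

```text
time_s: 11.4
tcp_pos: [0.4551, 0.0081, 0.0888]
eef_rot: [180.0, -0.1, 2.6]
contact_force: [-2.4, -0.2, 17.3]
gripper_width: -0.0
gripper_force: 8.8
```

Request:
drive_effector:
  rows:
    - [[0,0,0.0013,0,0,0],[0,0,0.0013,0,0,0]]

```text
time_s: 11.57
tcp_pos: [0.4552, 0.008, 0.0885]
eef_rot: [180.0, -0.1, 2.6]
contact_force: [-5.6, 0.7, 26.2]
gripper_width: 0.0007
gripper_force: 13.4
```

The key went about 4 mm and bottomed out at 26 N. I'll release it, retreat and check everything.

Scaled: -0.17 m is -0.2267, -0.15 m is -0.2.

Request:
drive_effector:
  rows:
    - [[0,0,-0.0133,0,0,0],[0,0,-0.04,0,0,0],[0,0,-0.0933,0,0,0],[0,0,-0.1467,0,0,0],[0,0,-0.2,0,0,0],[0,0,-0.2267,0,0,0],[0,0,-0.2267,0,0,0],[0,0,-0.2267,0,0,0],[0,0,-0.2267,0,0,0]]

```text
time_s: 12.32
tcp_pos: [0.4531, 0.0078, 0.2554]
eef_rot: [-180.0, 0.1, 2.5]
contact_force: [-0.7, 0.4, -1.0]
gripper_width: 0.0004
gripper_force: 0.0
```

```bash
python3 - <<'E'
from plant import r, capture
import cv2,numpy as np
from h import *
c=capture("side");Q=pts(c);O=pts(load("side0"))
for n,u,v in[("start",293,229),("stop",307,244),("rockfar",326,252),("rocknear",313,266)]:print(n,O[v-1:v+2,u-1:u+2,2].mean().round(4),Q[v-1:v+2,u-1:u+2,2].mean().round(4))
k=Q[(abs(Q[...,0]-.54)<.01)&(abs(Q[...,1]+.05)<.01)&(Q[...,2]<.2)];print("lid",np.median(k[:,2]))
cv2.imwrite("pics/s5.png",cv2.resize(c["frame"][60:310,180:500,::-1],None,fx=2,fy=2))
E
```

```text
start 0.0913 0.0908
stop 0.0909 0.0913
rockfar 0.1011 0.0968
rocknear 0.0883 0.092
lid 0.12609218037171388
```

View pics/s5.png

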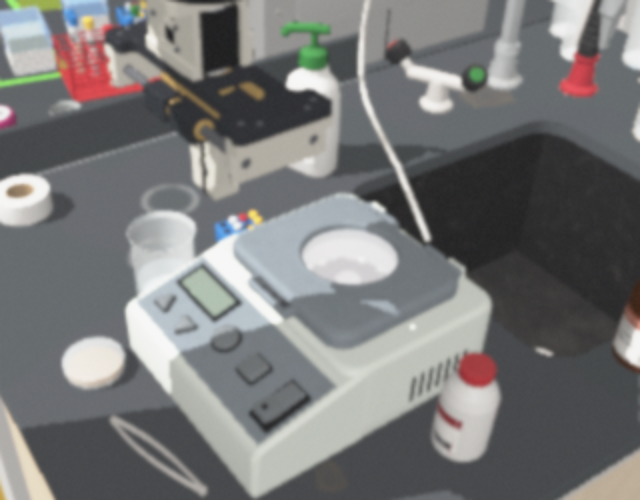

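The picture shows the rocker on, the lid shut and the start key back up. The surroundings haven't moved and the arm is clear, so I'll hand in.

```bash
python3 -c "
from plant import r, capture
print(r.close_job())"
```

```text
the job is handed in; nothing more can be done
None
```

The job is handed in after about 12 s of robot time: the rocker is on, the lid is shut and holding by itself, and the start key was pressed right in (about 4 mm) and came back up. No other key was pressed, and nothing around the centrifuge appears to have moved.

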